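Load the colour reader's carousel with glaze test rods

ROBOT

A 7-joint arm with a two-finger parallel gripper is mounted at the origin on the work surface; the furniture and walls round the work are solid. World frame = base frame: x ahead of the robot, y to its left, z up, the work surface at z = 0. Lengths are in m, angles in rad, forces in N, time in s.
With the tool pointing down it reaches from about 0.35 to 0.9 m from the base axis. Payload 8.1 kg.
Tool frame: the origin (TCP) lies midway between the tips of the shut fingers; the grasp point (between the pads) lies arm.grasp_offset behind it (arm.grasp_offset is the distance from the TCP to the grasp point, in m); z points along the fingers, y is the line along which they close (so a half turn about z gives the same grasp; the last joint's range is limited). The gripper opens to 92 mm and grips with 3 to 60 N. Pads are 19 mm wide; open, the fingers measure 130 mm over their backs; the gripper's body (75 mm by 190 mm) begins 47 mm behind the grasp point.
Start: joints at [-1.449, 0.434, 0.025, 1.573, -0.012, 1.134, -0.075], TCP at [0.139, 0.609, 0.205] pointing down, gripper open.
Joint ranges: [-2.62, 2.62], [-0.44, 2.09], [-1.27, 1.32], [0.08, 2.57], [-1.32, 4.46], [0.12, 2], [-2.74, 2.74]. Speed limits (rad/s): [2.22, 2.22, 3.01, 3.01, 3.14, 3.14, 3.14].

INTERFACE

Orientations are given as a rotation vector (axis times angle).
In Python, from cell import observe, imaging, arm gives the robot as it stands.
- The arm moves only by the tool apply_moves, never from a script. Its argument "commands" is a list of rows, each a list of 5 numbers: the opening in per cent of the stroke, from 0 (shut) to 100 (fully open), then the shift along the world's x, y, z in units of 0.06 m (1.0 is 0.06 m), then the turn about the world's z in units of 0.5 rad (1.0 is 0.5 rad). A call has 1 to 12 rows; each row shifts and turns the commanded pose from where the row before left it; what a row does not reach is not made up. A row lasts 1/8 s, in which the tool goes at most 62.5 mm and 10.7 degrees, less where a joint would pass 70% of its speed; a pose out of reach is approached as far as the arm can. A call with a number of a shift or a turn outside -1 to 1 is refused whole. A call with a gripper value outside its range is refused whole. The fingers move at their own pace and stop on an object; "newtons" is the grip in N (left out, the last holds). Time passes only in rows, so rows that do not move let the fingers close. It gives the time, the measured TCP pose, the force, the opening and the grip force at its end, in the units of the state.
- observe(): the state, without advancing time (a new reading comes with each control period).
- imaging.get_image(name): name is "scene" or "top"; returns (picture, depth): 384x512x3 uint8, red, green, blue; 384x512 float32, m along the optical axis (not along the pixel's ray), 0 where there is no reading.
- imaging.camera_params(name): a dict with "camera_matrix" (3x3 intrinsics, pixels), "origin" and "rotation" of the camera in the world. Camera axes: x right, y up, looking along -z (the intrinsics and any distortion apply to the point x, -y, -z); pixel columns grow to the right and rows downward; lengths in m; the calibration is good to about 2 mm. A picture is of the moment at which its call begins. camera_params takes no time and is no camera call.
- arm.sign_off(): hands the job in; it is judged then, once.
The state is a dict: "clock": time; "joints": joint angles; "dq": joint speeds; "joint_efforts": joint torques, N m; "position": TCP position; "ee_rot": TCP orientation; "force": force on the tool from outside, world axes, zero at the start; "ft_torque": the same for the moment, N m; "width": opening from 0.0 (shut) to 1.0 (fully open); "gripper_force": force on a finger pad.
Only numpy, scipy, OpenCV 4.12 (cv2) and the standard library are available. Lean on these libraries where they do the work, as an engineer would, in place of code of your own. Each camera call takes 0.05 s, during which the arm holds its last target. There are 200 camera calls.

TASK

Load every glaze test rod from the wooden stand into the colour reader, one rod to a tube: drop each upright, foot down, through the loading port, and turn the knob clockwise until the pawl clicks in at the next stop whenever a fresh tube is needed. When all the rods are in, turn the knob on until the red blank closes the port and the pawl has dropped in there, so that no light gets in. Leave the two test cups standing where they are.

Things in the scene. Friction and masses are not known exactly. Their poses are not given: they have to be found in the camera images.
- knob_grip (a point): the black bar knob on top of the colour reader, on the carousel's upright axis, 194 mm above the table (the height to grip). Bar 54 mm long (the point's x), 14 mm wide (y), from z = 170 to 210 mm, over a steel ratchet disc of 90 mm (top at 166 mm). A red mark at its -x end points to where the red blank is. Nothing near it stands higher than the disc.
- carousel (a joint): knob and carousel, rad, grows clockwise from above, never wraps (a turn adds 6.283). Stops at multiples of 1.047: at 0, 6.283.. the blank is under the port, else a tube. Some 0.95 rad past a stop the pawl drops in, the wheel settles on the next stop and cannot go back; let go sooner, the pawl's spring returns it to the last stop in a second or two. Turning takes some 0.1 N m.
- pawl (a joint): the yellow sprung pawl beside the ratchet wheel, on the reader's -y side, rad: about 0 when its brass roller has dropped fully in behind a tooth, rising to 0.2 as it rides up the next tooth.
- port (a point): centre of the loading port, a round hole of 32 mm with a red rim in the reader's flat top plate, at the plate's upper face, 152 mm above the table and 80 mm from the knob's axis, on the reader's front (the reader's -x side).
- blank (a point): centre of the top of the red blank (a red disc of 47 mm) that travels with the carousel 8 mm below the top plate's upper face, 80 mm from the axis; when it is under the port it closes it. No rod can be put in there.
- reader: the colour reader, fixed: pale grey case 222 x 222 mm with a dark top plate at 152 mm; origin under its centre at table height (below the knob), x from front (display, port) to back (dark reading head, 130 mm wide, 148 mm high). Inside, under the port at every stop but the blank's, stands a white square tube, 28 mm wide inside, mouth 115 mm and floor 20 mm above the table.
- rod_stand: loose wooden block 222 x 72 x 44 mm, origin under its centre, long along its x, with a row of five round holes of 22 mm, 36 mm deep, 42 mm apart (at x = -84, -42, 0, 42, 84 mm), in which the rods stand upright; some holes are empty.
- rod_white: glaze test rod, upper part glazed white, foot bare clay: round, 18 mm thick (19 mm at the glaze), 120 mm long, 70 g; origin at the centre of its foot, z along it. May be absent.
- rod_blue: glaze test rod, upper part glazed cobalt blue, foot bare clay: round, 18 mm thick (19 mm at the glaze), 120 mm long, 70 g; origin at the centre of its foot, z along it. May be absent.
- rod_green: glaze test rod, upper part glazed grey-green, foot bare clay: round, 18 mm thick (19 mm at the glaze), 120 mm long, 70 g; origin at the centre of its foot, z along it. May be absent.
- rod_amber: glaze test rod, upper part glazed amber, foot bare clay: round, 18 mm thick (19 mm at the glaze), 120 mm long, 70 g; origin at the centre of its foot, z along it. May be absent.
- rod_black: glaze test rod, upper part glazed black, foot bare clay: round, 18 mm thick (19 mm at the glaze), 120 mm long, 70 g; origin at the centre of its foot, z along it. May be absent.
- test_cup_0: teal and cream thrown test cup, about 62 mm wide and 60 mm high, standing near the reader; a bystander. Origin under its centre.
- test_cup_1: brown and cream thrown test cup, about 62 mm wide and 60 mm high, standing near the reader; a bystander. Origin under its centre.

How it is judged:
On the way, in this order (a step that is already met when the one before it is completed fails the run):
1. every rod stands foot down in the carousel (horizontal distance between each of rod_white, rod_blue, rod_green, rod_amber, rod_black and knob_grip below 0.1 m and height (world z) of each of rod_white, rod_blue, rod_green, rod_amber, rod_black below 0.032 m and angle between each of rod_white, rod_blue, rod_green, rod_amber, rod_black's own z axis and vertical below 0.25 rad), for 0.2 s.
2. the red blank closes the port, with the pawl dropped in (horizontal distance between blank and port below 0.007 m and value of joint pawl below 0.05 rad and velocity of joint carousel below 0.1 rad/s), for 0.2 s.
At the end, for the whole second after the job is handed in: Every rod present stands in a tube of the carousel (foot below 32 mm, within 100 mm of the knob's axis, less than 0.25 rad from upright) and is at rest; the red blank is within 7 mm of the port's centre, the pawl is down (below 0.05 rad) and the carousel is still (all of step 1 and all of step 2 and linear speed of each of rod_white, rod_blue, rod_green, rod_amber, rod_black below 0.03 m/s); the robot touches nothing.
It fails at once if a test cup is shifted by more than 30 mm or tipped over (distance of any of test_cup_0, test_cup_1 from where it was at the start of the episode above 0.03 m or angle between any of test_cup_0, test_cup_1's own z axis and vertical above 0.5 rad).
Of rod_white, rod_blue, rod_green, rod_amber, rod_black only 3 to 5 are there at a start; the rules pass over those that are not, and their reading is None.
At some moment in a run one of rod_stand may be knocked a few centimetres aside while the robot is not near it.
It also fails if it takes over 210 s, if anything falls off the work surface, if the arm or the gripper's body presses on something with over 40 N, if the wrist force passes 120 N, or if a joint passes its speed limit or range.

## Working session

There is one attempt and no reset: what is moved stays moved. The work goes in short steps, Python scripts to look and compute and a tool call to move; the robot and the scene stay as the last step left them, time stands still between calls to the robot, and variables do not carry over. Pictures are saved under pics/ and viewed, at most 14 in all, crops included, and the job is handed in when it is done.

Besides the shell and the picture viewer there is one more tool, called after "Request:" as name(argument=value, ...) on one line, values as JSON. apply_moves: Moves the arm, as the interface text tells. Its arguments: {"type":"object","properties":{"commands":{"type":"array"},"newtons":{"type":"number"}},"required":["commands"]}

```bash
ls; mkdir -p pics; cat > h.py <<'E'
import numpy as np, cv2
from cell import observe, imaging, arm
def grab(n):
    im,d=imaging.get_image(n); return im,d,imaging.camera_params(n)
def world(u,v,P,z=None,d=None):
    K=P["camera_matrix"];K=np.array(K);R=np.array(P["rotation"]);o=np.array(P["origin"])
    r=np.array([(u-K[0,2])/K[0,0],-(v-K[1,2])/K[1,1],-1.0]); w=R@r
    t=d if d is not None else (z-o[2])/w[2]
    return o+t*w
def cloud(d,P):
    K=np.array(P["camera_matrix"]);R=np.array(P["rotation"]);o=np.array(P["origin"])
    v,u=np.mgrid[:d.shape[0],:d.shape[1]]
    r=np.stack([(u-K[0,2])/K[0,0],-(v-K[1,2])/K[1,1],-np.ones_like(d)],-1)*d[...,None]
    return r@R.T+o
def save(n,im): cv2.imwrite("pics/"+n+".png",im[...,::-1])
E
python3 - <<'E'
from h import *
for n in("scene","top"):
    im,d,P=grab(n); save(n+"0",im); print(n,P)
    np.savez(n+".npz",im=im,d=d)
s=observe(); print({k:np.round(v,3) for k,v in s.items()}, arm.grasp_offset)
E
```

```text
pics
scene {'camera_matrix': array([[499.46521447,   0.        , 256.14535107],
       [  0.        , 499.46521447, 200.28088878],
       [  0.        ,   0.        ,   1.        ]]), 'origin': array([ 0.86078986, -0.75925016,  0.88437904]), 'rotation': array([0.72787689, 0.1853561 , 0.48177483])}
top {'camera_matrix': array([[422.88100675,   0.        , 256.88954329],
       [  0.        , 422.88100675, 200.02764584],
       [  0.        ,   0.        ,   1.        ]]), 'origin': array([-0.07266463, -0.35904799,  0.91819885]), 'rotation': array([ 0.59923145, -0.40020761, -1.13040139])}
{'clock': np.float64(0.1), 'joints': array([-1.449,  0.435,  0.025,  1.574, -0.012,  1.134, -0.075]), 'dq': array([ 0.001, -0.   ,  0.001, -0.003,  0.001, -0.001,  0.   ]), 'joint_efforts': array([ 3.0000e-03, -6.6913e+01,  9.8800e-01, -3.1515e+01, -6.1000e-02,
        3.7000e-02,  0.0000e+00]), 'position': array([0.139, 0.609, 0.204]), 'ee_rot': array([-3.520e-01, -3.122e+00,  2.000e-03]), 'force': array([ 0.264,  0.109, -1.017]), 'ft_torque': array([0.018, 0.044, 0.008]), 'gripper_force': np.float64(0.0), 'width': np.float64(1.005)} 0.0188
```

```bash
sed -i 's/R=np.array(P\["rotation"\])/R=cv2.Rodrigues(np.array(P["rotation"],float))[0]/' h.py
```

```text
(no output)
```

View pics/scene0.png

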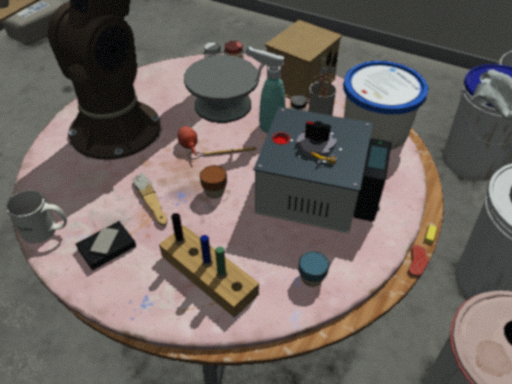

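View pics/top0.png

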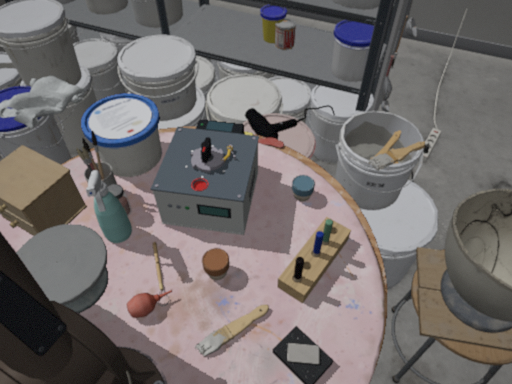

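Scene: reader around pixel (315,165), with a red port at (283,138) and black/blue/green rods at (177,225), (206,248), (220,262). Top: the port is at (201,184), the rods at (298,267), (319,242), (328,230), the cups at (215,264) and (303,187).

```bash
cat > m.py <<'E'
from h import *
def meas(n,im,d,P):
    C=cloud(d,P); z=C[...,2]; hsv=cv2.cvtColor(im,cv2.COLOR_RGB2HSV); H,S,V=[hsv[...,i].astype(int) for i in range(3)]
    box={"scene":(255,105,390,225),"top":(155,110,262,228)}[n]
    def region(m,b):
        k=np.zeros_like(m); k[b[1]:b[3],b[0]:b[2]]=1; return m&k
    ok=d>0
    m=region(ok&(abs(z-.152)<.005),box)
    r=cv2.minAreaRect(C[m][:,:2].astype(np.float32)); print(n,"plate",m.sum(),r,np.median(z[m]))
    red=region(((H<8)|(H>172))&(S>150)&(V>90),box); vs,us=np.nonzero(red)
    print(" red px",len(us),us.mean(),vs.mean(),"z",np.round(np.percentile(z[red],[5,50,95]),3),"ctr@.150",world(us.mean(),vs.mean(),P,z=.148))
    kn=region(ok&(z>.18)&(z<.225),box)
    print(" knob",kn.sum(),C[kn].mean(0) if kn.any() else 0, cv2.minAreaRect(C[kn][:,:2].astype(np.float32)) if kn.sum()>5 else 0)
    sb={"scene":(155,205,262,315),"top":(275,212,356,300)}[n]
    w=region(ok&(abs(z-.044)<.004),sb); r=cv2.minAreaRect(C[w][:,:2].astype(np.float32)); print(" stand",w.sum(),r,cv2.boxPoints(r).round(3).tolist())
    t=region(ok&(z>.06)&(z<.15),sb).astype(np.uint8)
    k,l,st,c=cv2.connectedComponentsWithStats(t)
    for i in range(1,k):
        if st[i,4]>8:
            p=C[l==i]; print(" rod",st[i,4],p.mean(0).round(4),"zmax",p[:,2].max().round(3),im[l==i].mean(0).round(),"top",p[p[:,2]>p[:,2].max()-.01].mean(0).round(4))
    for nm,b in {"scene":[("brown",(195,160,232,200)),("teal",(293,248,333,290))],"top":[("brown",(198,247,234,284)),("teal",(287,173,320,202))]}[n]:
        q=region(ok&(z>.03)&(z<.07),b); print(" cup",nm,cv2.minEnclosingCircle(C[q][:,:2].astype(np.float32)))
if __name__=="__main__":
    for n in("scene","top"):
        f=np.load(n+".npz"); meas(n,f["im"],f["d"],imaging.camera_params(n))
E
python3 m.py
```

```text
scene plate 6237 ((0.5841853022575378, 0.08247876167297363), (0.274353563785553, 0.3019416928291321), 14.315632820129395) 0.15060210417809883
 red px 108 282.93518518518516 138.24074074074073 z [0.141 0.144 0.209] ctr@.150 [0.49579907 0.03045784 0.148     ]
 knob 367 [0.57289433 0.03831874 0.19822244] ((0.5715863108634949, 0.042095161974430084), (0.053231414407491684, 0.02532227896153927), 3.5088093280792236)
 stand 2409 ((0.503570556640625, -0.20599138736724854), (0.23183351755142212, 0.22430238127708435), 76.18888854980469) [[0.367000013589859, -0.2919999957084656], [0.5849999785423279, -0.3449999988079071], [0.6399999856948853, -0.11999999731779099], [0.421999990940094, -0.06700000166893005]]
 rod 232 [ 0.4072 -0.2667  0.0994] zmax 0.129 [34. 28. 25.] top [ 0.4052 -0.2643  0.125 ]
 rod 237 [ 0.4885 -0.2867  0.1006] zmax 0.13 [32. 33. 57.] top [ 0.4867 -0.2839  0.1253]
 rod 236 [ 0.5289 -0.2968  0.1011] zmax 0.129 [47. 61. 44.] top [ 0.5269 -0.2942  0.1251]
 cup brown ((0.3683148920536041, -0.07110705971717834), 0.034581463783979416)
 cup teal ((0.679692268371582, -0.18458029627799
[... 366 characters left out ...]
6445), (0.054923757910728455, 0.020777711644768715), 20.678754806518555)
 stand 1612 ((0.48359501361846924, -0.2813764810562134), (0.07272255420684814, 0.2247476577758789), 76.20006561279297) [[0.3659999966621399, -0.28999999165534973], [0.5839999914169312, -0.34299999475479126], [0.6010000109672546, -0.27300000190734863], [0.382999986410141, -0.21899999678134918]]
 rod 313 [ 0.4979 -0.2872  0.1011] zmax 0.129 [47. 60. 73.] top [ 0.5017 -0.2869  0.1245]
 rod 167 [ 0.3972 -0.2627  0.1029] zmax 0.129 [30. 25. 21.] top [ 0.4004 -0.2618  0.1249]
 cup brown ((0.36555150151252747, -0.07016535103321075), 0.03284730762243271)
 cup teal ((0.676859438419342, -0.18385812640190125), 0.03233718127012253)
```

```bash
cat > m2.py <<'E'
from h import *
def reader(n,im,d,P):
    C=cloud(d,P); z=C[...,2]; near=np.hypot(C[...,0]-.57,C[...,1]-.04)
    hsv=cv2.cvtColor(im,cv2.COLOR_RGB2HSV).astype(int)
    m=((d>0)&(abs(z-.151)<.004)&(near<.16)).astype(np.uint8)
    m=cv2.morphologyEx(m,cv2.MORPH_OPEN,np.ones((5,5),np.uint8))
    k,l,st,c=cv2.connectedComponentsWithStats(m); i=1+st[1:,4].argmax()
    print(n,"plate",cv2.minAreaRect(C[l==i][:,:2].astype(np.float32)))
    t=(d>0)&(z>.206)&(z<.22)&(near<.05)
    print(" knobtop",t.sum(),C[t].mean(0),cv2.minAreaRect(C[t][:,:2].astype(np.float32)))
    red=((hsv[...,0]<8)|(hsv[...,0]>172))&(hsv[...,1]>140)&(hsv[...,2]>80)
    q=red&(near<.12)&(z>.135)&(z<.157); print(" port red",q.sum(),C[q].mean(0),cv2.minEnclosingCircle(C[q][:,:2].astype(np.float32)))
    q=red&(near<.06)&(z>.17); print(" mark",q.sum(),C[q].mean(0) if q.any() else 0)
    q=(near<.07)&(abs(z-.166)<.003); print(" disc",q.sum(),cv2.minEnclosingCircle(C[q][:,:2].astype(np.float32)) if q.any() else 0)
if __name__=="__main__":
    for n in("scene","top"):
        f=np.load(n+".npz"); reader(n,f["im"],f["d"],imaging.camera_params(n))
    a=np.load("top.npz")["im"][110:230,150:270]; b=np.load("scene.npz")["im"][100:220,265:385]
    save("crop",cv2.resize(np.hstack([a,b]),(800,400),interpolation=cv2.INTER_CUBIC))
E
python3 m2.py
```

```text
scene plate ((0.5708681344985962, 0.04370024800300598), (0.22598209977149963, 0.232503280043602), 13.253150939941406)
 knobtop 119 [0.57089964 0.04182752 0.2085442 ] ((0.5706000924110413, 0.04314899072051048), (0.05129154771566391, 0.023092173039913177), 23.980188369750977)
 port red 111 [0.49142171 0.0274663  0.14511895] ((0.49314573407173157, 0.02470993623137474), 0.020825408399105072)
 mark 11 [0.55295988 0.0389616  0.20931306]
 disc 414 ((0.5810122489929199, 0.034949205815792084), 0.05671156942844391)
top plate ((0.5713617205619812, 0.04447831213474274), (0.23148603737354279, 0.22728149592876434), 13.308085441589355)
 knobtop 94 [0.56758795 0.04259676 0.20846592] ((0.5677918195724487, 0.04345644265413284), (0.05082639679312706, 0.020197823643684387), 2.616560220718384)
 port red 121 [0.49580045 0.02764414 0.14433205] ((0.49329873919487, 0.025778133422136307), 0.020068909972906113)
 mark 14 [0.55511669 0.03968868 0.20866889]
 disc 353 ((0.582121729850769, 0.035856686532497406), 0.05715138837695122)
```

View pics/crop.png

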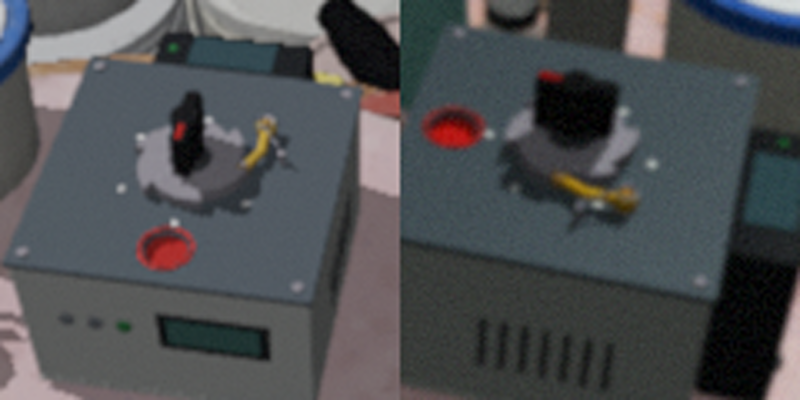

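The crop shows the reader's red blank under the port (left crop (165,245), right crop (453,128)), so the carousel is at 0. The black knob bar has its red mark toward the port. Reader yaw is about 13.3°, with the axis at (0.571, 0.0435) and the port at (0.493, 0.025). I'll move to the knob, going high first.

Request:
apply_moves(commands=[[60,0,0,0.85,0],[60,0,0,0.85,0],[60,0,0,0.85,0],[60,0,0,0.85,0]], newtons=25)

```text
clock: 0.6
position: [0.1393, 0.6089, 0.4104]
ee_rot: [-0.353, -3.122, 0.001]
force: [-0.0, 0.3, 0.3]
width: 0.628
gripper_force: 0.0
```

Request:
apply_moves(commands=[[60,0.6,-0.785,0,0],[60,0.6,-0.785,0,0],[60,0.6,-0.785,0,0],[60,0.6,-0.785,0,0],[60,0.6,-0.785,0,0],[60,0.6,-0.785,0,0],[60,0.6,-0.785,0,0],[60,0.6,-0.785,0,0.3],[60,0.6,-0.785,0,0.3],[60,0.6,-0.785,0,0.3],[60,0.6,-0.785,0,0],[60,0.6,-0.785,0,0]])

```text
clock: 2.1
position: [0.569, 0.0472, 0.4089]
ee_rot: [0.333, -3.124, -0.0]
force: [0.1, 0.5, -0.3]
width: 0.603
gripper_force: 0.0
```

```bash
cat > st.py <<'E'
from h import *
s=observe(); R=cv2.Rodrigues(s["ee_rot"])[0]
print("t",round(float(s["clock"]),2),"p",s["position"].round(4),"yaw_y",round(np.degrees(np.arctan2(R[1,1],R[0,1])),1),"tilt",round(float(-R[2,2]),4),"q",s["joints"].round(2),"F",np.round(s["force"],1),"w",round(float(s["width"]),3),round(float(s["gripper_force"]),1))
E
python3 st.py
```

```text
t 2.1 p [0.569  0.0472 0.4089] yaw_y 102.2 tilt 1.0 q [-0.54  0.26  0.5   1.37 -0.12  1.54  1.73] F [ 0.1  0.5 -0.3] w 0.603 0.0
```

Request:
apply_moves(commands=[[60,0.03,-0.06,-0.7,0.04],[60,0,0,-0.8,0],[60,0,0,-0.8,0],[60,0,0,-0.8,0],[60,0,0,-0.76,0],[60,0,0,0,0],[0,0,0,0,0],[0,0,0,0,0],[0,0,0,0,0],[0,0,0,0,0]], newtons=30)

```text
clock: 3.35
position: [0.5704, 0.0451, 0.1782]
ee_rot: [-0.363, 3.119, 0.001]
force: [-0.4, -0.1, -0.0]
width: 0.214
gripper_force: 0.0
```

```bash
python3 st.py
```

```text
t 3.35 p [0.5704 0.0451 0.1782] yaw_y 103.3 tilt 1.0 q [-0.5   0.39  0.45  1.77 -0.19  1.03  1.82] F [-0.4 -0.1 -0. ] w 0.214 0.0
```

Request:
apply_moves(commands=[[0,0,0,0,0],[0,0,0,0,0],[0,0,0,0,0],[0,0,0,0,-0.3],[0,0,0,0,-0.3],[0,0,0,0,-0.3],[0,0,0,0,-0.3],[0,0,0,0,-0.3],[0,0,0,0,-0.3],[0,0,0,0,-0.3],[0,0,0,0,0]])

```text
clock: 4.72
position: [0.5709, 0.0447, 0.178]
ee_rot: [1.25, 2.88, 0.0]
force: [1.7, -3.8, 4.2]
width: 0.152
gripper_force: 30.0
```

```bash
python3 st.py
```

```text
t 4.72 p [0.5709 0.0447 0.178 ] yaw_y 43.1 tilt 1.0 q [-0.68  0.43  0.71  1.78 -0.32  1.05  0.9 ] F [ 1.7 -3.8  4.2] w 0.152 30.0
```

Request:
apply_moves(commands=[[60,0,0,0,0],[60,0,0,0,0],[60,0,0,0,0],[60,0,0,0.5,0],[60,0,0,0.8,0],[60,0,0,0.7,0],[60,-0.13,-0.93,0,0.29],[60,-0.13,-0.93,0,0.29],[60,-0.13,-0.93,0,0.29],[60,-0.13,-0.93,0,0.29],[60,-0.13,-0.93,0,0],[60,-0.13,-0.93,0,0]])

```text
clock: 6.22
position: [0.5229, -0.2911, 0.2974]
ee_rot: [0.372, 3.119, 0.001]
force: [1.6, 0.1, 0.3]
width: 0.601
gripper_force: 0.0
```

```bash
python3 st.py; python3 - <<'E'
from m import *; import m2
f={}
for n in("scene","top"):
    im,d,P=grab(n); f[n]=im; meas(n,im,d,P); m2.reader(n,im,d,P)
save("c1",cv2.resize(np.hstack([f["top"][100:310,150:360],f["scene"][100:310,200:410]]),(800,400),interpolation=cv2.INTER_CUBIC))
E
```

```text
t 6.22 p [ 0.5229 -0.2911  0.2974] yaw_y 76.4 tilt 1.0 q [-0.08  0.38  0.72  1.54 -0.26  1.32  2.01] F [1.6 0.1 0.3] w 0.601 0.0
scene plate 6270 ((0.5847605466842651, 0.08753731846809387), (0.2733275294303894, 0.31167715787887573), 13.165066719055176) 0.15056884366468976
 red px 11 306.45454545454544 123.63636363636364 z [0.152 0.209 0.211] ctr@.150 [0.52016333 0.1037677  0.148     ]
 knob 258 [0.57371611 0.03599816 0.20040228] ((0.5718778967857361, 0.04092828929424286), (0.020748186856508255, 0.053472064435482025), 47.24666213989258)
 stand 2373 ((0.5030367374420166, -0.20667202770709991), (0.23061399161815643, 0.22401924431324005), 76.56135559082031) [[0.367000013589859, -0.2930000126361847], [0.5849999785423279, -0.3449999988079071], [0.6389999985694885, -0.12099999934434891], [0.42100000381469727, -0.06800000369548798]]
 rod 233 [ 0.4072 -0.2667  0.0995] zmax 0.129 [38. 31. 27.] top [ 0.4054 -0.2647  0.125 ]
 rod 234 [ 0.4883 -0.2866  0.1006] zmax 0.129 [36. 37. 63.] top [ 0.4863 -0.284   0.125 ]
 rod 236 [ 0.5289 -0.2966  0.101 ] zmax 0.13 [52. 67. 49.] top [ 0.527  -0.2941  0.
[... 1508 characters left out ...]
29. 25.] top [ 0.4006 -0.2619  0.1247]
 cup brown ((0.36529943346977234, -0.06912683695554733), 0.03356865048408508)
 cup teal ((0.6767264008522034, -0.18406939506530762), 0.03242509067058563)
top plate ((0.5707414150238037, 0.04445672035217285), (0.2302323281764984, 0.22698292136192322), 13.000505447387695)
 knobtop 100 [0.56880652 0.04374763 0.2084014 ] ((0.5691063404083252, 0.044769152998924255), (0.022074412554502487, 0.04933859035372734), 31.32578468322754)
 port red 14 [0.49624966 0.02924324 0.15143352] ((0.49384719133377075, 0.025651421397924423), 0.02085159160196781)
 mark 12 [0.56019724 0.05633627 0.20829899]
 disc 308 ((0.5789378881454468, 0.03281373530626297), 0.05771442875266075)
```

View pics/c1.png

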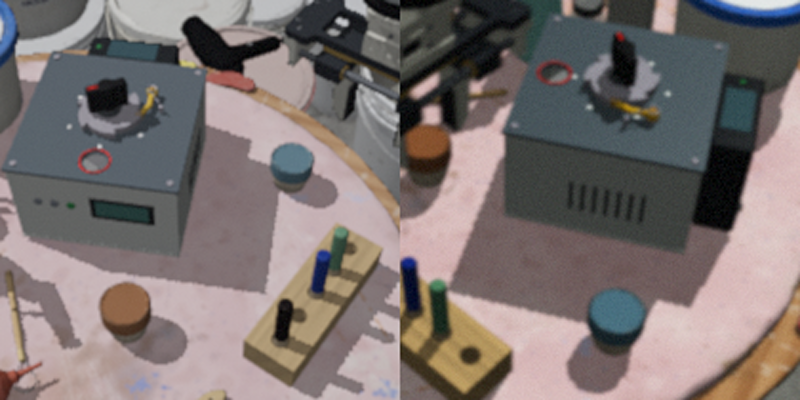

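The picture shows the port open over a tube (left crop (95,160)). The mark has turned 60° clockwise, the gripper hangs above the stand, and the rods and cups haven't moved. Grasping the green rod.

Request:
apply_moves(commands=[[60,0.02,0.01,-0.7,0],[60,0,0,-0.9,0],[60,0,0,-0.9,0],[60,0,0,-0.7,0],[60,0,0,-0.28,0],[60,0,0,0,0],[0,0,0,0,0],[0,0,0,0,0],[0,0,0,0,0],[0,0,0,0,0],[0,0,0,0,0],[0,0,0,0,0]], newtons=15)

```text
clock: 7.82
position: [0.5247, -0.2895, 0.0889]
ee_rot: [0.374, 3.119, -0.0]
force: [-0.1, -2.0, 3.4]
width: 0.192
gripper_force: 15.0
```

```bash
python3 st.py
```

```text
t 7.83 p [ 0.5247 -0.2895  0.0889] yaw_y 76.3 tilt 1.0 q [-0.    0.57  0.62  1.81 -0.41  0.9   2.13] F [-0.1 -2.   3.4] w 0.192 15.0
```

Request:
apply_moves(commands=[[0,0,0,0.25,0],[0,0,0,0.6,0],[0,0,0,0.8,0],[0,0,0,0.85,0],[0,0,0,0.5,0],[0,-0.075,0.749,0,0.235],[0,-0.075,0.749,0,0.235],[0,-0.075,0.749,0,0.235],[0,-0.075,0.749,0,0.235],[0,-0.075,0.749,0,0],[0,-0.075,0.749,0,0],[0,-0.075,0.749,0,0]])

```text
clock: 9.32
position: [0.4925, 0.0266, 0.2695]
ee_rot: [-0.362, 3.12, 0.0]
force: [0.4, -0.2, -0.7]
width: 0.191
gripper_force: 15.0
```

Request:
apply_moves(commands=[[0,0,0,0,0],[0,0,0,0,0],[0,0,0,0,0]])

```text
clock: 9.7
position: [0.4931, 0.0239, 0.269]
ee_rot: [-0.359, 3.121, -0.0]
force: [0.2, -0.2, -0.8]
width: 0.19
gripper_force: 15.0
```

```bash
python3 st.py; cat > held.py <<'E'
from h import *
import sys
# rod held: axis points between TCP and foot seen by each camera, below the fingers
p=observe()["position"]; f=[]
for n in("scene","top"):
    im,d,P=grab(n); C=cloud(d,P); z=C[...,2]; r=np.hypot(C[...,0]-p[0],C[...,1]-p[1])
    m=(d>0)&(r<.03)&(z<p[2]-.015)&(z>.165)
    for lo in np.arange(.165,p[2]-.015,.015):
        q=m&(z>=lo)&(z<lo+.015)
        if q.sum()>5:
            c=C[q].mean(0); o=np.array(P["origin"])[:2]; e=c[:2]-o; e/=np.hypot(*e)
            ax=c[:2]+e*.0068; print(n,q.sum(),round(lo,3),ax.round(4), "rel tcp",(ax-p[:2]).round(4))
    print(n,"zmin",z[m].min() if m.any() else None)
    t=imaging.camera_params(n); f.append(im)
    K=np.array(P["camera_matrix"]);R=cv2.Rodrigues(np.array(P["rotation"]))[0]; w=R.T@(np.r_[p[:2],.17]-P["origin"]); u=int(K[0,2]-K[0,0]*w[0]/w[2]); v=int(K[1,2]+K[1,1]*w[1]/w[2])
    f[-1]=im[max(0,v-70):v+70,max(0,u-70):u+70]
    f[-1]=cv2.resize(f[-1],(400,400),interpolation=cv2.INTER_CUBIC)
save(sys.argv[1],np.hstack(f))
E
python3 held.py g1
```

```text
t 9.7 p [0.4931 0.0239 0.269 ] yaw_y 103.1 tilt 1.0 q [-0.58  0.16  0.5   1.82 -0.09  1.18  1.75] F [ 0.2 -0.2 -0.8] w 0.19 15.0
scene 20 0.18 [0.4939 0.0224] rel tcp [ 0.0009 -0.0014]
scene 48 0.195 [0.4942 0.0231] rel tcp [ 0.0011 -0.0008]
scene 48 0.21 [0.4946 0.0236] rel tcp [ 0.0015 -0.0003]
scene 46 0.225 [0.4949 0.0229] rel tcp [ 0.0018 -0.001 ]
scene 47 0.24 [0.4952 0.0238] rel tcp [ 0.0021 -0.0001]
scene zmin 0.18662591568806086
top 18 0.18 [0.495  0.0235] rel tcp [ 0.0019 -0.0004]
top 34 0.195 [0.4942 0.0234] rel tcp [ 0.0011 -0.0005]
top 33 0.21 [0.4945 0.0231] rel tcp [ 0.0014 -0.0008]
top 38 0.225 [0.4944 0.0236] rel tcp [ 0.0014 -0.0003]
top 34 0.24 [0.4935 0.0243] rel tcp [0.0004 0.0005]
top zmin 0.18472960332265753
```

View pics/g1.png

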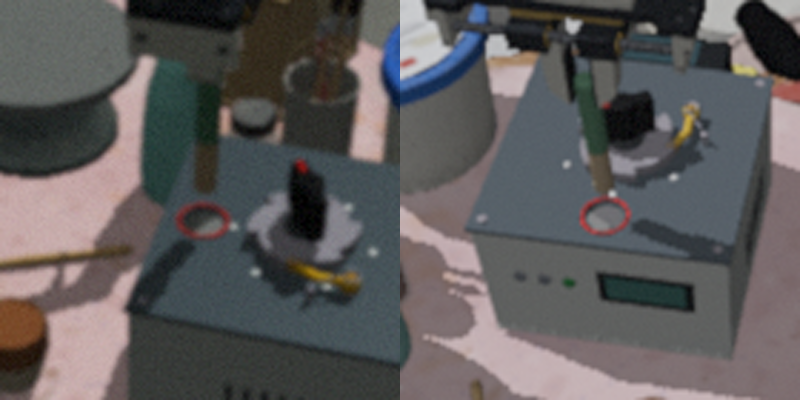

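Both views show the green rod held upright, with its foot just above the red-rimmed port. Lowering it with a 1–2 mm correction.

Request:
apply_moves(commands=[[0,-0.02,0.025,-0.3,0],[0,0,0,-0.3,0],[0,0,0,-0.3,0],[0,0,0,-0.3,0],[0,0,0,-0.3,0],[0,0,0,-0.3,0],[0,0,0,0,0]])

```text
clock: 10.68
position: [0.491, 0.0261, 0.1597]
ee_rot: [0.36, -3.118, 0.001]
force: [0.3, -0.5, -0.3]
width: 0.189
gripper_force: 15.0
```

```bash
python3 st.py
```

```text
t 10.68 p [0.491  0.0261 0.1597] yaw_y 103.2 tilt 1.0 q [-0.55  0.28  0.48  1.98 -0.16  0.92  1.82] F [ 0.3 -0.5 -0.3] w 0.189 15.0
```

Request:
apply_moves(commands=[[45,0,0,0,0],[45,0,0,0,0],[45,0,0,0.1,0],[45,0,0,0.7,0],[45,0,0,0.7,0],[60,0.33,0.08,0,-0.35],[60,0.33,0.08,0,-0.35],[60,0.33,0.08,0,-0.35],[60,0.33,0.06,0,-0.35],[60,0,0,0,-0.35],[60,0,0,0,-0.34],[60,0,0,0,0]])

```text
clock: 12.18
position: [0.5711, 0.0451, 0.2511]
ee_rot: [1.241, 2.886, 0.0]
force: [0.3, 0.3, 0.5]
width: 0.6
gripper_force: 0.0
```

```bash
python3 st.py; python3 - <<'E'
from h import *
im,d,P=grab("top"); save("p1",cv2.resize(im[120:230,150:260],(400,400)))
f=np.hypot(0,0); C=cloud(d,P); q=(np.hypot(C[...,0]-.493,C[...,1]-.025)<.013)&(d>0)
print(q.sum(),np.percentile(C[q][:,2],[5,25,50,75,95]).round(3), im[q].mean(0))
E
```

```text
t 12.18 p [0.5711 0.0451 0.2511] yaw_y 43.5 tilt 1.0 q [-0.68  0.36  0.7   1.68 -0.24  1.2   0.84] F [0.3 0.3 0.5] w 0.6 0.0
67 [0.136 0.138 0.349 0.379 0.381] [73.59701493 82.73134328 75.79104478]
```

View pics/p1.png

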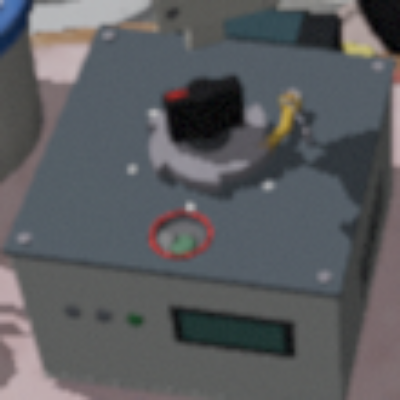

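The green rod's top shows inside the port at (180,243), at z ≈ 0.138, so it is seated. Turning the knob one stop.

Request:
apply_moves(commands=[[60,0,0,-0.6,0],[60,0,0,-0.6,0],[0,0,0,0,0],[0,0,0,0,0],[0,0,0,0,0],[0,0,0,0,0],[0,0,0,0,0],[0,0,0,0,0],[0,0,0,0,0]], newtons=30)

```text
clock: 13.35
position: [0.571, 0.0446, 0.1793]
ee_rot: [1.243, 2.885, 0.001]
force: [-2.1, -0.7, 6.3]
width: 0.149
gripper_force: 30.0
```

Request:
apply_moves(commands=[[0,0,0,0,-0.3],[0,0,0,0,-0.3],[0,0,0,0,-0.3],[0,0,0,0,-0.3],[0,0,0,0,-0.3],[0,0,0,0,-0.3],[0,0,0,0,-0.3],[0,0,0,0,0]])

```text
clock: 14.35
position: [0.5719, 0.0447, 0.1794]
ee_rot: [2.521, 1.872, 0.002]
force: [-0.7, 0.0, 4.8]
width: 0.151
gripper_force: 30.0
```

```bash
python3 st.py
```

```text
t 14.35 p [0.5719 0.0447 0.1794] yaw_y -16.8 tilt 1.0 q [-0.82  0.5   0.96  1.79 -0.46  1.09  0.  ] F [-0.7  0.   4.8] w 0.151 30.0
```

Request:
apply_moves(commands=[[60,0,0,0,0],[60,0,0,0,0],[60,0,0,0.4,0],[60,0,0,0.8,0.36],[60,0,0,0.8,0.36],[60,-0.21,-0.776,0,0.36],[60,-0.21,-0.776,0,0.36],[60,-0.21,-0.776,0,0.36],[60,-0.21,-0.776,0,0.36],[60,-0.21,-0.776,0,0.36],[60,-0.21,-0.776,0,0.36],[60,-0.21,-0.776,0,0.37]])

```text
clock: 15.85
position: [0.4822, -0.2823, 0.2986]
ee_rot: [0.363, 3.12, 0.001]
force: [0.1, -0.7, 0.8]
width: 0.6
gripper_force: 0.0
```

```bash
python3 st.py; python3 - <<'E'
from m import *; import m2
for n in("scene","top"):
    im,d,P=grab(n); meas(n,im,d,P); m2.reader(n,im,d,P)
E
```

```text
t 15.85 p [ 0.4822 -0.2823  0.2986] yaw_y 76.7 tilt 1.0 q [-0.12  0.3   0.74  1.63 -0.21  1.29  2.  ] F [ 0.1 -0.7  0.8] w 0.6 0.0
scene plate 6253 ((0.5836247205734253, 0.08654677867889404), (0.2735618054866791, 0.3115108907222748), 13.761404037475586) 0.15055357540639813
 red px 15 311.8 124.6 z [0.152 0.207 0.21 ] ctr@.150 [0.53254665 0.10659348 0.148     ]
 knob 303 [0.57314997 0.03687701 0.19926573] ((0.5720958113670349, 0.04104552045464516), (0.056348785758018494, 0.022320399060845375), 77.73111724853516)
 stand 2538 ((0.48489004373550415, -0.282164067029953), (0.0745677798986435, 0.22458890080451965), 76.35759735107422) [[0.367000013589859, -0.2919999957084656], [0.5849999785423279, -0.3449999988079071], [0.6029999852180481, -0.2720000147819519], [0.38499999046325684, -0.21899999678134918]]
 rod 233 [ 0.4071 -0.2666  0.099 ] zmax 0.13 [36. 30. 26.] top [ 0.4053 -0.2645  0.125 ]
 rod 236 [ 0.4885 -0.2867  0.1007] zmax 0.131 [35. 36. 61.] top [ 0.4868 -0.2842  0.1254]
 cup brown ((0.36813420057296753, -0.07169926166534424), 0.0344284251332283)
 cup teal ((0.6788618564605713, -0.
[... 1389 characters left out ...]
34. 28. 24.] top [ 0.4002 -0.262   0.1244]
 cup brown ((0.36568906903266907, -0.06949830055236816), 0.03327144682407379)
 cup teal ((0.6773572564125061, -0.185085728764534), 0.03330095112323761)
top plate ((0.5710908770561218, 0.044371455907821655), (0.23058195412158966, 0.22678156197071075), 12.909976959228516)
 knobtop 97 [0.5687417  0.04315972 0.20841813] ((0.568477988243103, 0.04380183666944504), (0.05296771228313446, 0.01937215030193329), 69.67900085449219)
 port red 17 [0.49659243 0.02973648 0.15192245] ((0.4935551881790161, 0.025050057098269463), 0.020888250321149826)
 mark 11 [0.57699365 0.0592813  0.20857969]
 disc 311 ((0.5775749683380127, 0.03202267363667488), 0.05742764472961426)
```

Stand not moved, knob at stop 2. Grasping the blue rod.

Request:
apply_moves(commands=[[60,0.02,0.01,-0.7,0],[60,0,0,-0.9,0],[60,0,0,-0.9,0],[60,0,0,-0.7,0],[60,0,0,-0.28,0],[60,0,0,0,0],[0,0,0,0,0],[0,0,0,0,0],[0,0,0,0,0],[0,0,0,0,0],[0,0,0,0,0],[0,0,0,0,0]], newtons=15)

```text
clock: 17.45
position: [0.4843, -0.2807, 0.0901]
ee_rot: [0.374, 3.119, -0.0]
force: [-0.2, -0.5, 3.8]
width: 0.193
gripper_force: 15.0
```

```bash
python3 st.py
```

```text
t 17.45 p [ 0.4843 -0.2807  0.0901] yaw_y 76.3 tilt 1.0 q [-0.02  0.51  0.63  1.9  -0.39  0.85  2.15] F [-0.2 -0.5  3.8] w 0.193 15.0
```

Request:
apply_moves(commands=[[0,0,0,0.25,0],[0,0,0,0.6,0],[0,0,0,0.8,0],[0,0,0,0.85,0],[0,0,0,0.5,0],[0,0.017,0.73,0,0.235],[0,0.017,0.73,0,0.235],[0,0.017,0.73,0,0.235],[0,0.017,0.73,0,0.235],[0,0.017,0.73,0,0],[0,0.017,0.73,0,0],[0,0.017,0.73,0,0]])

```text
clock: 18.95
position: [0.4908, 0.0272, 0.2707]
ee_rot: [-0.362, 3.12, 0.0]
force: [-0.3, 0.5, -0.3]
width: 0.189
gripper_force: 15.0
```

Request:
apply_moves(commands=[[0,0,0,0,0],[0,0,0,0,0]])

```text
clock: 19.2
position: [0.491, 0.0254, 0.2703]
ee_rot: [0.362, -3.121, 0.001]
force: [-0.1, -1.4, -1.3]
width: 0.186
gripper_force: 15.0
```

```bash
python3 st.py;python3 held.py g2
```

```text
t 19.2 p [0.491  0.0254 0.2703] yaw_y 103.2 tilt 1.0 q [-0.59  0.16  0.5   1.82 -0.08  1.18  1.74] F [-0.1 -1.4 -1.3] w 0.186 15.0
scene 23 0.18 [0.4914 0.0258] rel tcp [0.0004 0.0004]
scene 47 0.195 [0.4915 0.0251] rel tcp [ 0.0005 -0.0002]
scene 41 0.21 [0.4921 0.0252] rel tcp [ 0.0012 -0.0001]
scene 52 0.225 [0.4918 0.0247] rel tcp [ 0.0008 -0.0006]
scene 47 0.24 [0.4916 0.0249] rel tcp [ 0.0006 -0.0004]
scene zmin 0.1858638346523782
top 17 0.18 [0.492  0.0244] rel tcp [ 0.001 -0.001]
top 33 0.195 [0.491  0.0246] rel tcp [ 0.0001 -0.0007]
top 36 0.21 [0.4917 0.0253] rel tcp [ 0.0008 -0.    ]
top 38 0.225 [0.4916 0.0244] rel tcp [ 0.0007 -0.001 ]
top 40 0.24 [0.4917 0.0251] rel tcp [ 0.0007 -0.0002]
top zmin 0.1880931826777571
```

Request:
apply_moves(commands=[[0,0.02,0,-0.3,0],[0,0,0,-0.3,0],[0,0,0,-0.3,0],[0,0,0,-0.3,0],[0,0,0,-0.3,0],[0,0,0,-0.32,0],[0,0,0,0,0]])

```text
clock: 20.18
position: [0.4914, 0.0248, 0.1599]
ee_rot: [0.359, -3.118, 0.001]
force: [-0.6, -0.1, -0.4]
width: 0.187
gripper_force: 15.0
```

```bash
python3 st.py
```

```text
t 20.18 p [0.4914 0.0248 0.1599] yaw_y 103.1 tilt 1.0 q [-0.54  0.28  0.48  1.98 -0.16  0.92  1.82] F [-0.6 -0.1 -0.4] w 0.187 15.0
```

Request:
apply_moves(commands=[[45,0,0,0,0],[45,0,0,0,0],[45,0,0,0.1,0],[45,0,0,0.7,0],[45,0,0,0.7,-0.36],[60,0.33,0.08,0,-0.36],[60,0.33,0.08,0,-0.36],[60,0.33,0.08,0,-0.36],[60,0.33,0.08,0,-0.36],[60,0,0,0,-0.36],[60,0,0,0,-0.36],[60,0,0,0,-0.36]])

```text
clock: 21.68
position: [0.5717, 0.0455, 0.2513]
ee_rot: [1.792, 2.58, 0.001]
force: [1.4, -0.3, -1.1]
width: 0.605
gripper_force: 0.0
```

Request:
apply_moves(commands=[[60,0,0,0,-0.36],[60,0,0,0,-0.36],[60,0,0,0,-0.36],[60,0,0,0,-0.23],[60,0,0,0,0]])

```text
clock: 22.3
position: [0.5716, 0.0457, 0.2511]
ee_rot: [2.52, 1.875, 0.001]
force: [1.1, -1.0, -0.4]
width: 0.603
gripper_force: 0.0
```

```bash
python3 st.py; cat > port.py <<'E'
from h import *
im,d,P=grab("top"); C=cloud(d,P); q=np.zeros(d.shape,bool); q[120:230,150:260]=1
q&=(np.hypot(C[...,0]-.493,C[...,1]-.025)<.02)&(d>0)&(C[...,2]<.148)
m=q&(C[...,2]>.125); print(q.sum(),m.sum(),C[m].mean(0).round(3),im[m].mean(0).round(), np.percentile(C[q][:,2],[5,25,50,75,95]).round(3))
E
python3 port.py
```

```text
t 22.3 p [0.5716 0.0457 0.2511] yaw_y -16.7 tilt 1.0 q [-0.84  0.42  0.96  1.69 -0.36  1.23 -0.09] F [ 1.1 -1.  -0.4] w 0.603 0.0
32 32 [0.496 0.027 0.141] [ 72.  69. 114.] [0.138 0.138 0.139 0.145 0.148]
```

Blue rod seated (top at 0.139 m). Turning to stop 3.

Request:
apply_moves(commands=[[60,0,-0.015,-0.6,0],[60,0,0,-0.6,0],[0,0,0,0,0],[0,0,0,0,0],[0,0,0,0,0],[0,0,0,0,0],[0,0,0,0,0],[0,0,0,0,0],[0,0,0,0,0]], newtons=30)

```text
clock: 23.48
position: [0.5718, 0.0445, 0.1793]
ee_rot: [2.521, 1.874, 0.001]
force: [-0.5, 0.8, 6.0]
width: 0.151
gripper_force: 30.0
```

Request:
apply_moves(commands=[[0,0,0,0,-0.3],[0,0,0,0,-0.3],[0,0,0,0,-0.3],[0,0,0,0,-0.3],[0,0,0,0,-0.3],[0,0,0,0,-0.3],[0,0,0,0,-0.3],[0,0,0,0,0]])

```text
clock: 24.48
position: [0.5722, 0.044, 0.1793]
ee_rot: [3.12, 0.355, 0.002]
force: [-0.5, -1.0, 6.1]
width: 0.147
gripper_force: 30.0
```

```bash
python3 st.py
```

```text
t 24.48 p [0.5722 0.044  0.1793] yaw_y -77.0 tilt 1.0 q [-0.93  0.62  1.2   1.79 -0.62  1.17 -0.88] F [-0.5 -1.   6.1] w 0.147 30.0
```

Request:
apply_moves(commands=[[60,0,0,0,0],[60,0,0,0,0],[60,0,0,0.4,0],[60,0,0,0.8,0],[60,0,0,0.8,0.36],[60,0,0,0,0.36],[60,0,0,0,0.36],[60,0,0,0,0.36],[60,0,0,0,0.36],[60,0,0,0,0.36],[60,0,0,0,0.36],[60,0,0,0,0.36]])

```text
clock: 25.98
position: [0.5713, 0.0445, 0.2985]
ee_rot: [-2.103, -2.333, -0.0]
force: [0.4, 0.4, 0.7]
width: 0.6
gripper_force: 0.0
```

Request:
apply_moves(commands=[[60,-0.354,-0.637,0,0.35],[60,-0.354,-0.637,0,0.35],[60,-0.354,-0.637,0,0.35],[60,-0.354,-0.637,0,0.35],[60,-0.354,-0.637,0,0.35],[60,-0.354,-0.637,0,0.35],[60,-0.354,-0.637,0,0.37],[60,-0.354,-0.637,0,0]])

```text
clock: 26.98
position: [0.4006, -0.2624, 0.2987]
ee_rot: [0.369, 3.119, 0.001]
force: [0.8, 0.1, 0.2]
width: 0.596
gripper_force: 0.0
```

```bash
python3 st.py; python3 - <<'E'
from m import *; import m2
for n in("scene","top"):
    im,d,P=grab(n); meas(n,im,d,P); m2.reader(n,im,d,P)
E
```

```text
t 26.98 p [ 0.4006 -0.2624  0.2987] yaw_y 76.5 tilt 1.0 q [-0.26  0.12  0.84  1.81 -0.1   1.25  1.94] F [0.8 0.1 0.2] w 0.596 0.0
scene plate 6252 ((0.5832156538963318, 0.08620286732912064), (0.2715143859386444, 0.30908647179603577), 13.525354385375977) 0.1505631923484239
 red px 10 317.1 127.4 z [0.152 0.209 0.211] ctr@.150 [0.54753997 0.10322864 0.148     ]
 knob 363 [0.57280997 0.03854018 0.19828029] ((0.5714741349220276, 0.04139931499958038), (0.05411630868911743, 0.02348264493048191), 5.422955513000488)
 stand 2692 ((0.504136860370636, -0.20634889602661133), (0.2310006022453308, 0.22501525282859802), 76.09750366210938) [[0.367000013589859, -0.29100000858306885], [0.5860000252723694, -0.3449999988079071], [0.640999972820282, -0.12099999934434891], [0.4230000078678131, -0.06700000166893005]]
 rod 231 [ 0.4072 -0.2668  0.0996] zmax 0.128 [34. 28. 25.] top [ 0.4057 -0.2647  0.1245]
 cup brown ((0.36831748485565186, -0.0731734111905098), 0.03438612073659897)
 cup teal ((0.6802378296852112, -0.18383121490478516), 0.032851867377758026)
scene plate ((0.5709223747253418, 0.04361125081777
[... 1214 characters left out ...]
36. 30. 26.] top [ 0.4007 -0.262   0.1248]
 cup brown ((0.3655061721801758, -0.06984103471040726), 0.03289018198847771)
 cup teal ((0.6723122596740723, -0.1886584311723709), 0.02792280726134777)
top plate ((0.5707745552062988, 0.04410185664892197), (0.22995629906654358, 0.22753646969795227), 12.783140182495117)
 knobtop 94 [0.56883972 0.04307147 0.20835133] ((0.568713903427124, 0.04232938215136528), (0.05113634467124939, 0.01949141174554825), 26.800844192504883)
 port red 12 [0.49411829 0.02907453 0.15130933] ((0.49502724409103394, 0.026688091456890106), 0.020687663927674294)
 mark 9 [0.58939053 0.04789969 0.20790761]
 disc 359 ((0.5814476013183594, 0.03548034280538559), 0.05784912034869194)
```

Request:
apply_moves(commands=[[60,0.02,0.01,-0.7,0],[60,0,0,-0.9,0],[60,0,0,-0.9,0],[60,0,0,-0.7,0],[60,0,0,-0.28,0],[60,0,0,0,0],[0,0,0,0,0],[0,0,0,0,0],[0,0,0,0,0],[0,0,0,0,0],[0,0,0,0,0],[0,0,0,0,0]], newtons=15)

```text
clock: 28.58
position: [0.4031, -0.2609, 0.0901]
ee_rot: [0.374, 3.119, -0.0]
force: [0.3, -1.2, 4.4]
width: 0.187
gripper_force: 15.0
```

```bash
python3 st.py
```

```text
t 28.57 p [ 0.4031 -0.2609  0.0901] yaw_y 76.3 tilt 1.0 q [-0.08  0.4   0.72  2.1  -0.38  0.77  2.21] F [ 0.3 -1.2  4.4] w 0.187 15.0
```

Request:
apply_moves(commands=[[0,0,0,0.25,0],[0,0,0,0.6,0],[0,0,0,0.8,0],[0,0,0,0.85,0],[0,0,0,0.5,0],[0,0.212,0.681,0,0.235],[0,0.212,0.681,0,0.235],[0,0.212,0.681,0,0.235],[0,0.212,0.681,0,0.235],[0,0.212,0.681,0,0],[0,0.212,0.681,0,0],[0,0.212,0.681,0,0]])

```text
clock: 30.08
position: [0.4918, 0.0262, 0.2706]
ee_rot: [-0.362, 3.121, -0.0]
force: [0.5, -1.0, 0.4]
width: 0.189
gripper_force: 15.0
```

Request:
apply_moves(commands=[[0,0,0,0,0],[0,0,0,0,0]])

```text
clock: 30.32
position: [0.4915, 0.0244, 0.2702]
ee_rot: [0.362, -3.12, 0.001]
force: [-0.7, -0.1, -1.3]
width: 0.189
gripper_force: 15.0
```

```bash
python3 st.py;python3 held.py g3
```

```text
t 30.32 p [0.4915 0.0244 0.2702] yaw_y 103.2 tilt 1.0 q [-0.66  0.16  0.59  1.82 -0.1   1.18  1.77] F [-0.7 -0.1 -1.3] w 0.189 15.0
scene 24 0.18 [0.4916 0.0239] rel tcp [ 0.0001 -0.0006]
scene 45 0.195 [0.4909 0.0239] rel tcp [-0.0006 -0.0006]
scene 47 0.21 [0.4918 0.0237] rel tcp [ 0.0003 -0.0007]
scene 44 0.225 [0.4922 0.0236] rel tcp [ 0.0007 -0.0008]
scene 58 0.24 [0.4922 0.0239] rel tcp [ 0.0006 -0.0005]
scene zmin 0.184147260463711
top 15 0.18 [0.4912 0.0241] rel tcp [-0.0003 -0.0004]
top 36 0.195 [0.4922 0.0234] rel tcp [ 0.0006 -0.0011]
top 40 0.21 [0.4922 0.024 ] rel tcp [ 0.0006 -0.0004]
top 34 0.225 [0.491  0.0244] rel tcp [-0.0006 -0.    ]
top 42 0.24 [0.4916 0.0236] rel tcp [ 0.0001 -0.0008]
top zmin 0.1874254484074701
```

Request:
apply_moves(commands=[[0,0.02,0.015,-0.3,0],[0,0,0,-0.3,0],[0,0,0,-0.3,0],[0,0,0,-0.3,0],[0,0,0,-0.3,0],[0,0,0,-0.32,0],[0,0,0,0,0]])

```text
clock: 31.3
position: [0.492, 0.0251, 0.16]
ee_rot: [0.36, -3.119, 0.001]
force: [0.0, -0.3, -1.3]
width: 0.187
gripper_force: 15.0
```

```bash
python3 st.py
```

```text
t 31.3 p [0.492  0.0251 0.16  ] yaw_y 103.2 tilt 1.0 q [-0.61  0.29  0.56  1.98 -0.19  0.93  1.85] F [ 0.  -0.3 -1.3] w 0.187 15.0
```

Request:
apply_moves(commands=[[45,0,0,0,0],[45,0,0,0,0],[45,0,0,0.1,0],[45,0,0,0.7,0],[45,0,0,0.7,0],[60,0.33,0.08,0,0],[60,0.33,0.08,0,0],[60,0.33,0.08,0,0],[60,0.33,0.07,0,0],[60,0,0,0,0],[60,0,0,0,0]])

```text
clock: 32.67
position: [0.5717, 0.0444, 0.2509]
ee_rot: [0.362, -3.12, 0.0]
force: [-0.3, -0.2, 0.4]
width: 0.6
gripper_force: 0.0
```

```bash
python3 st.py; python3 port.py; python3 - <<'E'
from h import *
im,d,P=grab("top"); a,_,_=grab("scene"); save("p3",cv2.resize(np.hstack([im[110:310,150:350],a[100:300,200:400]]),(800,400)))
E
```

```text
t 32.67 p [0.5717 0.0444 0.2509] yaw_y 103.2 tilt 1.0 q [-0.6   0.34  0.59  1.67 -0.2   1.19  1.84] F [-0.3 -0.2  0.4] w 0.6 0.0
45 45 [0.495 0.028 0.141] [71. 54. 55.] [0.135 0.137 0.139 0.147 0.148]
```

View pics/p3.png

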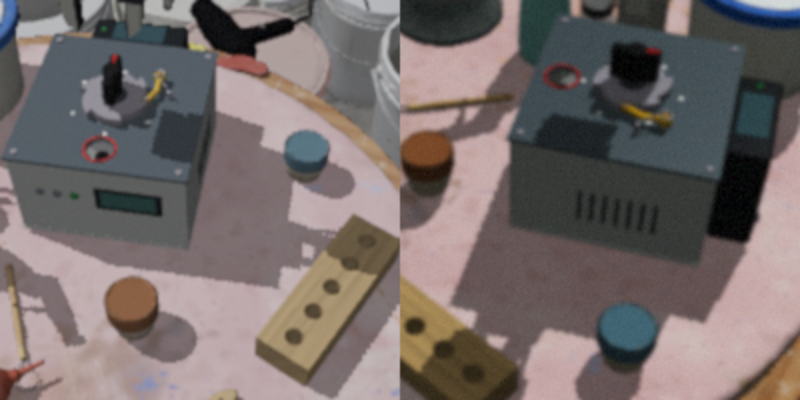

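The stand is empty, and the black rod's top is inside the port (left crop (100,152)) at about 0.138 m. Turning the remaining three stops.

Request:
apply_moves(commands=[[60,0,0,-0.6,0],[60,0,0,-0.6,0],[0,0,0,0,0],[0,0,0,0,0],[0,0,0,0,0],[0,0,0,0,0],[0,0,0,0,0],[0,0,0,0,0],[0,0,0,0,0]], newtons=30)

```text
clock: 33.95
position: [0.5729, 0.0443, 0.1794]
ee_rot: [-0.362, 3.119, -0.0]
force: [-1.0, -2.3, 5.7]
width: 0.152
gripper_force: 30.0
```

Request:
apply_moves(commands=[[0,0,0,0,-0.3],[0,0,0,0,-0.3],[0,0,0,0,-0.3],[0,0,0,0,-0.3],[0,0,0,0,-0.3],[0,0,0,0,-0.3],[0,0,0,0,-0.3],[0,0,0,0,0]])

```text
clock: 34.95
position: [0.5725, 0.0431, 0.1794]
ee_rot: [1.255, 2.879, -0.002]
force: [-2.3, -6.2, 8.4]
width: 0.151
gripper_force: 30.0
```

Request:
apply_moves(commands=[[0,0,0,0,-0.3],[0,0,0,0,-0.3],[0,0,0,0,-0.3],[0,0,0,0,-0.3],[0,0,0,0,-0.3],[0,0,0,0,-0.3],[0,0,0,0,-0.3],[0,0,0,0,0]])

```text
clock: 35.95
position: [0.5713, 0.0428, 0.1793]
ee_rot: [2.53, 1.862, -0.004]
force: [-7.3, -5.9, 13.7]
width: 0.15
gripper_force: 30.0
```

Request:
apply_moves(commands=[[0,0,0,0,-0.3],[0,0,0,0,-0.3],[0,0,0,0,-0.3],[0,0,0,0,-0.3],[0,0,0,0,-0.3],[0,0,0,0,-0.3],[0,0,0,0,-0.3],[0,0,0,0,0],[0,0,0,0,0]])

```text
clock: 37.08
position: [0.5705, 0.0437, 0.1793]
ee_rot: [-3.122, -0.348, 0.005]
force: [-11.1, -2.9, 15.9]
width: 0.147
gripper_force: 30.0
```

```bash
python3 st.py
```

```text
t 37.08 p [0.5705 0.0437 0.1793] yaw_y -77.3 tilt 1.0 q [-0.96  0.67  1.29  1.8  -0.69  1.22 -0.81] F [-11.1  -2.9  15.9] w 0.147 30.0
```

Turned 180.5° in all; releasing and clearing away.

Request:
apply_moves(commands=[[60,0,0,0,0],[60,0,0,0,0],[60,0,0,0,0],[60,0,0,0.4,0],[60,0,0,0.8,0],[60,0,0,0.8,0],[60,0,-0.8,0,0],[60,0,-0.8,0,0],[60,0,-0.8,0,0],[60,0,-0.8,0,0],[60,0,0,0,0],[60,0,0,0,0]])

```text
clock: 38.58
position: [0.5724, -0.1468, 0.2984]
ee_rot: [-3.122, -0.349, 0.0]
force: [0.9, 0.1, -0.6]
width: 0.597
gripper_force: 0.0
```

```bash
python3 st.py; python3 - <<'E'
from h import *; import m2
f=[]
for n in("scene","top"):
    im,d,P=grab(n); m2.reader(n,im,d,P); f.append(im)
save("end",cv2.resize(np.hstack([f[1][110:230,150:270],f[0][100:220,265:385]]),(800,400),interpolation=cv2.INTER_CUBIC))
E
```

```text
t 38.58 p [ 0.5724 -0.1468  0.2984] yaw_y -77.2 tilt 1.0 q [-0.6   0.51  1.21  1.57 -0.49  1.4  -0.69] F [ 0.9  0.1 -0.6] w 0.597 0.0
scene plate ((0.5707586407661438, 0.0443253219127655), (0.22660809755325317, 0.2332284301519394), 13.479427337646484)
 knobtop 123 [0.5721847  0.04174524 0.20860576] ((0.5717403292655945, 0.043118320405483246), (0.05173235014081001, 0.022647680714726448), 15.428102493286133)
 port red 18 [0.50302564 0.02527207 0.14593891] ((0.5032486319541931, 0.02353071980178356), 0.014203663915395737)
 mark 11 [0.55284297 0.0392627  0.20905791]
 disc 405 ((0.5805711150169373, 0.03430581092834473), 0.0574013888835907)
top plate ((0.5700058341026306, 0.04417462646961212), (0.23051655292510986, 0.22707156836986542), 12.854138374328613)
 knobtop 92 [0.56830055 0.04269198 0.20839384] ((0.5692790150642395, 0.04251080006361008), (0.0507776215672493, 0.019415687769651413), 26.77549171447754)
 port red 121 [0.49609056 0.02756562 0.14454761] ((0.4938763380050659, 0.025909962132573128), 0.020401814952492714)
 mark 14 [0.55597378 0.04023591 0.20769529]
 disc 354 ((0.5806440114974976, 0.03495730459690094), 0.05802434682846069)
```

View pics/end.png

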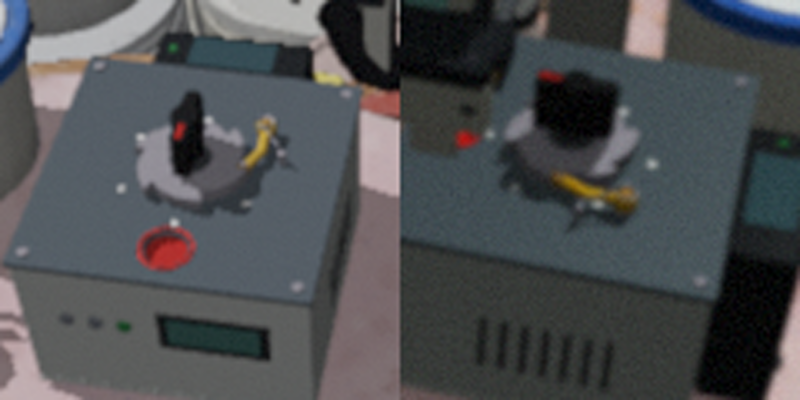

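The red blank fills the port (left crop (165,247)), and the knob and pawl look exactly as they did at the start. I'll wait two seconds to check that it doesn't spring back.

Request:
apply_moves(commands=[[60,0,0,0.5,0],[60,0,0,0,0],[60,0,0,0,0],[60,0,0,0,0],[60,0,0,0,0],[60,0,0,0,0],[60,0,0,0,0],[60,0,0,0,0],[60,0,0,0,0],[60,0,0,0,0],[60,0,0,0,0],[60,0,0,0,0]])

```text
clock: 40.17
position: [0.5723, -0.1472, 0.3287]
ee_rot: [3.122, 0.35, 0.0]
force: [0.9, -0.4, -0.3]
width: 0.599
gripper_force: 0.0
```

```bash
python3 - <<'E'
import m2; from h import *
im,d,P=grab("top"); m2.reader("top",im,d,P)
C=cloud(d,P); m=(np.hypot(C[...,0]-.55496,C[...,1]-.04)<.02)
hsv=cv2.cvtColor(im,cv2.COLOR_RGB2HSV).astype(int); near=np.hypot(C[...,0]-.493,C[...,1]-.025)<.024
n=(((hsv[...,0]<8)|(hsv[...,0]>172))&(hsv[...,1]>140)&near).sum(); print("red",n)
if n>90: print(arm.sign_off())
E
```

```text
top plate ((0.5719507336616516, 0.04473024606704712), (0.23127137124538422, 0.22717884182929993), 13.087203025817871)
 knobtop 94 [0.56796507 0.04284288 0.20846663] ((0.5686664581298828, 0.042554110288619995), (0.0513513945043087, 0.02007397636771202), 21.879276275634766)
 port red 120 [0.49602331 0.02767722 0.14438134] ((0.4936368465423584, 0.025914061814546585), 0.02020522579550743)
 mark 14 [0.55516265 0.03971944 0.20861167]
 disc 354 ((0.5808990001678467, 0.03508413955569267), 0.05722114443778992)
red 120
the job is handed in; nothing more can be done
None
```

All three rods present (green, blue and black) are each in their own tube, the red blank closes the port and held there for over two seconds after release, the test cups were not moved, and the job was handed in at about 40 s.

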